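Set the shaker tub to its broad pouring lip and clamp the cap

ROBOT

A 6-joint arm with a two-finger parallel gripper is mounted at the origin on the work surface. World frame = base frame: x ahead of the robot, y to its left, z up, the work surface at z = 0. Lengths are in m, angles in rad, forces in N, time in s.
With the tool pointing down it reaches from about 0.35 to 0.95 m from the base axis. Payload 17.4 kg.
Tool frame: the origin (TCP) lies midway between the tips of the shut fingers; the grasp point (between the pads) lies env.pinch_z behind it (env.pinch_z is the distance from the TCP to the grasp point, in m); z points along the fingers, y is the direction in which the jaws open and shut (so a half turn about z gives the same grasp; the last joint's range is limited). The gripper opens to 93 mm and grips with 3 to 60 N. Pads are 15 mm wide; open, the fingers measure 128 mm over their backs; the gripper's body (75 mm by 188 mm) begins 65 mm behind the grasp point.
Start: joints at [1.293, 0.116, 1.442, -0, 1.584, -0.038], TCP at [0.16, 0.656, 0.219] pointing down, gripper open.
Joint ranges: [-2.83, 2.83], [-0.83, 2.19], [0.07, 2.5], [-1.14, 4.28], [0.01, 3], [-2.97, 2.97]. Speed limits (rad/s): [1.89, 1.89, 2.22, 3.14, 3.14, 3.14].

INTERFACE

Orientations are given as a 3x3 rotation matrix whose columns are the frame's x, y, z axes.
In Python, from station import state, capture, camera_params, order, env gives the robot as it stands.
- The arm moves only by the tool jog_arm, never from a script. Its argument "motion" is a list of rows, each a list of 3 entries, a list of its own where there are three numbers: the shift along the tool's x, y, z in cm, then the turn, a rotation vector about the tool's x, y, z in degrees, then the gripper's target within -1 to 1 (shut at 1, half-way at 0, fully open at -1). A call has exactly 8 rows; each row shifts and turns the commanded pose from where the row before left it, along the tool's axes as they then stand; what a row does not reach is not made up. A row lasts 1/12 s, in which the tool goes at most 41.7 mm and 7.16 degrees, less where a joint would pass 70% of its speed; a pose out of reach is approached as far as the arm can. A call with a gripper value outside its range is refused whole. The fingers move at their own pace and stop on an object; "force" is the grip in N (left out, the last holds). Time passes only in rows, so rows that do not move let the fingers close, or fill a call up. It gives the time, the measured TCP pose, the force and the opening at its end, in the units of the state.
- state(): the state, without advancing time (a new reading comes with each control period).
- capture(name): name is "scene" or "top" or "wrist"; returns (picture, depth): 480x640x3 uint8, red, green, blue; 480x640 float32, m along the optical axis (not along the pixel's ray), 0 where there is no reading.
- camera_params(name): a dict with "camera_matrix" (3x3 intrinsics, pixels), "origin" and "attitude" of the camera in the world. Camera axes: x right, y down, z forward; pixel columns grow to the right and rows downward; lengths in m; the calibration is good to about 2 mm. A picture is of the moment at which its call begins: read the wrist's pose just before it. camera_params takes no time and is no camera call; for the wrist camera it gives the pose at the moment of the call.
- order.close_job(): hands the job in, once; it reports no verdict.
The state is a dict: "time_s": time; "qpos": joint angles; "joint_vel": joint speeds; "joint_efforts": joint torques, N m; "tcp_pos": TCP position; "ee_rot": TCP orientation; "ft_force": force on the tool from outside, world axes, zero at the start; "torque": the same for the moment, N m; "finger_gap": finger opening in m.
Only numpy, scipy, OpenCV 4.12 (cv2) and the standard library are available. Lean on these libraries where they do the work, as an engineer would, in place of code of your own. Each camera call takes 0.05 s, during which the arm holds its last target.

TASK

Turn the cap of the shaker tub by pushing its upright tab until the perforated patch is centred over the broad pouring lip (not the narrow one). Then flip the tub's clamp lever over so that it snaps down onto the cap and clamps it there. Leave the toiletries standing round the tub where they are.

Things in the scene. Friction and masses are not known exactly. Their poses are not given: they have to be found in the camera images.
- caddy: Shaker tub on its aluminium bracket, fixed to the table. White drum 88 mm wide on a plate 160 x 80 x 10 mm. Origin: on the cap's turning axis at table height; z up. Its -x points to the clamp lever's post (roughly towards the robot), its +x midway between the two pouring lips. The cap's flat top is 85 mm above the table.
- holes (a point): Centre of the perforated patch: seven dark holes in an 18 mm cluster on top of the round white cap (92 mm wide, 10 mm thick), 36 mm from the cap's axis. It turns with the cap, about the vertical axis through caddy.
- tab_top (a point): Top middle of the cap's push tab, 120 mm above the table: an upright white fin, 35 mm above the cap's top, 8 mm thick, reaching from 46 to 66 mm from the cap's axis (this point at 56), straight outside the patch. Pushed sideways it turns the cap with 1 to 2 N. The cap stays where left, turns both ways, end stops about 1.45 rad either side of the tub's +x, well beyond the lips.
- broad_lip: Broad pouring lip: fixed grey round beak under the cap, 64 mm wide, centre 36 mm from the cap's axis, so it sticks out 22 mm past the cap's edge. Origin: on its vertical centre line, 62 mm above the table; top at 74 mm, just under the cap. It sits 0.873 rad left or right of the tub's +x, the narrow lip on the other side.
- narrow_lip: The narrow pouring lip, the wrong one: like the broad one but 36 mm in diameter, sticking out only 8 mm past the cap's edge.
- lever_end (a point): Centre of the crossbar at the clamp lever's free end: black, 36 mm long, 14 mm thick, parallel to the tub's y. The lever is a steel bar 14 mm wide, 8 mm thick, 75 mm from pivot to crossbar. At the start it leans outwards, away from the cap, with this point about 160 mm above the table; upright it is at 178 mm.
- lever_pivot (a point): The lever's pivot, 70 mm from the cap's axis on the tub's -x side, 103 mm above the table, between two upright aluminium cheeks whose tops are 112 mm above the table. The lever swings in the upright plane through the cap's axis.
- clamp_lever (a joint): Lever angle, rad: 0 = open, leaning 40 degrees outwards, at its stop; 0.70 = upright, dead centre; about 2.27 = level over the cap, rubber foot on the cap. A spring drives it away from dead centre either way: 4 to 5 N at the crossbar, towards the cap, lifts it; past upright it snaps down by itself and presses the cap with about 7 N, so that the cap no longer turns easily.
- tumbler: Bystander: clear glass tumbler, 72 mm in diameter, 100 mm tall, beside the tub. Origin: centre of its underside.
- talc_bottle: Bystander: closed flip-top talc bottle, 56 mm in diameter, 127 mm tall, beside the tub. Origin: centre of its underside.
- soap_dish: Bystander: purple soap dish with a bar of soap, 85 x 125 x 26 mm. Origin: centre of its underside.
- nail_brush: Bystander: wooden nail brush 100 x 40 x 34 mm. Origin: centre of its underside.
- cream_jar: Bystander: low round jar, 56 mm in diameter, 45 mm tall. Origin: centre of its underside.
Mind the look-alikes: they are no part of the job. What is meant by the caddy is not blue or green, and is the larger of those in its own colour.

How it is judged:
On the way:
1. the perforated patch is over the broad lip (within 7 mm) while the lever is still open (horizontal distance between holes and broad_lip below 0.007 m and value of joint clamp_lever below 0.5 rad), for 0.2 s.
At the end, for the whole second after the job is handed in: The centre of the perforated patch is within 7 mm (horizontally) of the broad lip's centre, and the clamp lever lies down on the cap (joint above 2.1 rad), at rest (horizontal distance between holes and broad_lip below 0.007 m and value of joint clamp_lever above 2.1 rad and velocity of joint clamp_lever below 0.1 rad/s); the robot touches nothing.
It fails at once if one of the bystanding toiletries is shifted by more than 30 mm or knocked over (distance of any of tumbler, talc_bottle, soap_dish, nail_brush, cream_jar from where it was at the start of the episode above 0.03 m or angle between any of tumbler, talc_bottle, soap_dish, nail_brush, cream_jar's own z axis and vertical above 0.6 rad).
It also fails if it takes over 48 s, if anything falls off the work surface, if the arm or the gripper's body presses on something with over 40 N, if the wrist force passes 120 N, or if a joint passes its speed limit or range.

## Working session

There is one attempt and no reset: what is moved stays moved. The work goes in short steps, Python scripts to look and compute and a tool call to move; the robot and the scene stay as the last step left them, time stands still between calls to the robot, and variables do not carry over. Pictures are saved under pics/ and viewed, and the job is handed in when it is done.

Besides the shell and the picture viewer there is one more tool, called after "Call:" as name([rows], argument=value, ...), one row to a line, values as JSON. jog_arm: Moves the arm, as the interface text tells. Its arguments: {"type":"object","properties":{"motion":{"type":"array","items":{"type":"array"}},"force":{"type":"number"}},"required":["motion"]}

```bash
mkdir -p pics; ls; python3 - <<'E'
from station import state,capture,camera_params,env
import cv2,numpy as np
s=state();print(s['time_s'],s['tcp_pos'],s['ee_rot'],s['finger_gap'],env.pinch_z)
for n in ("scene","top"):
    p,d=capture(n);cv2.imwrite(f'pics/{n}0.png',p[:,:,::-1]);np.save(f'pics/{n}0.npy',d)
    c=camera_params(n);print(n,c)
E
```

```text
pics
0.0 [0.16024909 0.65548623 0.21790671] [[-9.71392576e-01  2.37479167e-01 -3.28839406e-04]
 [ 2.37479388e-01  9.71391950e-01 -1.10423164e-03]
 [ 5.71999426e-05 -1.15073500e-03 -9.99999336e-01]] 0.092928371924404 0.0188
scene {'camera_matrix': array([[558.2755689 ,   0.        , 321.65071102],
       [  0.        , 558.2755689 , 240.15607951],
       [  0.        ,   0.        ,   1.        ]]), 'origin': array([1.1804807 , 0.12744656, 1.06854124]), 'attitude': array([[-0.27196853,  0.80746874, -0.52347622],
       [ 0.96229522,  0.23079769, -0.1439456 ],
       [ 0.00458553, -0.54288734, -0.83979302]])}
top {'camera_matrix': array([[560.35327464,   0.        , 315.95351371],
       [  0.        , 560.35327464, 238.24353387],
       [  0.        ,   0.        ,   1.        ]]), 'origin': array([ 0.38950693, -0.04256453,  1.22125425]), 'attitude': array([[ 0.02530979, -0.98560625,  0.16715184],
       [-0.99963204, -0.02332029,  0.01385477],
       [-0.00975732, -0.167441  , -0.98583381]])}
```

View pics/scene0.png

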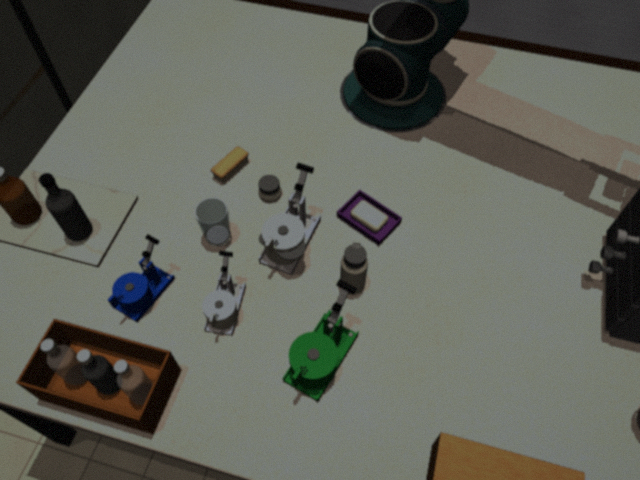

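View pics/top0.png

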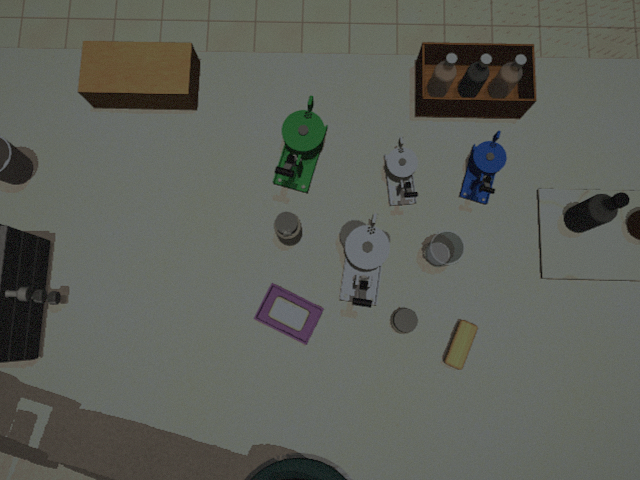

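Four shakers are visible in the top view: green (303,131), blue (489,156), small white (400,163) and large white (367,246). The large white one fits: it isn't blue or green, and it's the larger of the two whites. I'll confirm with a crop.

```bash
python3 - <<'E'
import cv2,numpy as np
p=cv2.imread('pics/top0.png');q=cv2.imread('pics/scene0.png')
a=cv2.resize(p[205:315,320:410],None,fx=5,fy=5,interpolation=cv2.INTER_CUBIC)
b=cv2.resize(q[155:275,255:330],None,fx=4.58,fy=4.58,interpolation=cv2.INTER_CUBIC)
h=min(a.shape[0],b.shape[0]);o=np.hstack([a[:h],b[:h]])
o=np.clip(o.astype(float)*1.6,0,255).astype('uint8');print(o.shape);cv2.imwrite('pics/crop0.png',o)
E
```

```text
(550, 794, 3)
```

View pics/crop0.png

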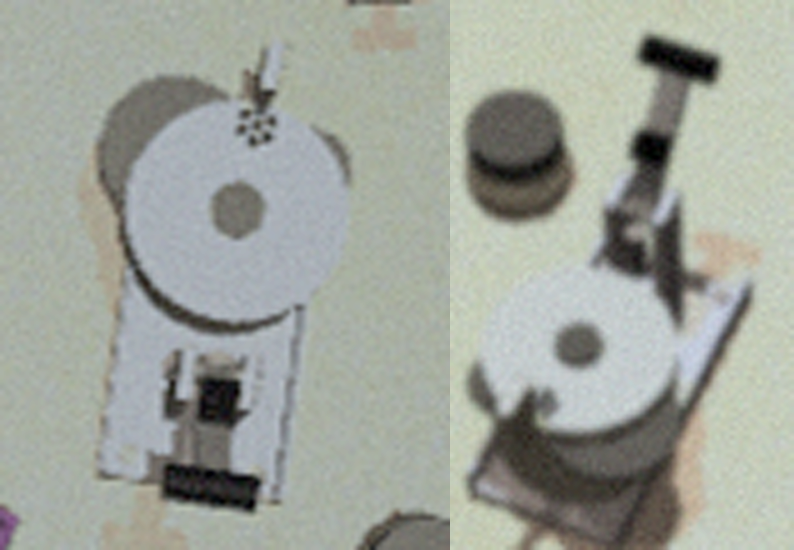

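The crop confirms it. On the large white tub, the holes are at crop (256,128), which is top (371,231), with the tab straight outside them. The broad lip is the big grey beak at upper left (world +y side) and the narrow one is at right. Next I'll measure it.

```bash
cat > h.py <<'E'
import numpy as np,cv2
from station import camera_params
def ray(n,uv,c=None):
    c=c or camera_params(n);K=c['camera_matrix'];d=c['attitude']@np.linalg.solve(K,[uv[0],uv[1],1.]);return c['origin'],d
def onz(n,uv,z,c=None):
    o,d=ray(n,uv,c);return o+d*(z-o[2])/d[2]
def tri(a,b):
    o1,d1=ray(*a);o2,d2=ray(*b);t=np.linalg.lstsq(np.c_[d1,-d2],o2-o1,rcond=None)[0]
    p,q=o1+d1*t[0],o2+d2*t[1];return (p+q)/2,np.linalg.norm(p-q)
E
python3 - <<'E'
from h import *
np.set_printoptions(precision=4,suppress=True)
p=cv2.imread('pics/top0.png');q=cv2.imread('pics/scene0.png')
# cap mask top
g=cv2.cvtColor(p,cv2.COLOR_BGR2HSV)
print('cap',p[235,360],'plate',p[285,350],'table',p[260,300],'lip',p[228,347])
B=p.astype(int)
m=((B[:,:,0]-B[:,:,1])>2).astype('uint8')*255
m=cv2.medianBlur(m,3); w=np.zeros_like(m);w[218:272,338:396]=m[218:272,338:396]
cs,_=cv2.findContours(w,cv2.RETR_EXTERNAL,cv2.CHAIN_APPROX_NONE);c=max(cs,key=cv2.contourArea)
(x,y),r=cv2.minEnclosingCircle(c);print('cap',x,y,r,cv2.contourArea(c))
def T(u,v):return (320+(u+.5)/5-.5,205+(v+.5)/5-.5)
def S(u,v):return (255+(u-450+.5)/4.58-.5,155+(v+.5)/4.58-.5)
print('hub',onz('top',T(238,210),.086)); print('cap circ',onz('top',T(237,210),.085),'edge r', np.linalg.norm(onz('top',T(124,210),.085)-onz('top',T(350,210),.085))/2)
print('hub scene',onz('scene',S(578,345),.086))
print('holes',onz('top',T(256,127),.085))
print('tab',onz('top',T(275,45),.12))
k=(p.max(2)<40).astype('uint8');k2=np.zeros_like(k);k2[295:312,345:378]=k[295:312,345:378]
M=cv2.moments(k2);a=(M['m10']/M['m00'],M['m01']/M['m00'])
k=(q.max(2)<40).astype('uint8');k2=np.zeros_like(k);k2[158:178,292:318]=k[158:178,292:318]
M=cv2.moments(k2);b=(M['m10']/M['m00'],M['m01']/M['m00'])
print(a,b,'bar',tri(('top',a),('scene',b)),onz('top',a,.16))
for n,uv in dict(L0=(98,475),R0=(277,502),L1=(124,250),R1=(302,305)).items(): print(n,onz('top',T(*uv),.01))
print('lip left edge',onz('top',T(98,145),.074),onz('top',T(165,75),.074))
for n,uv,z,rr in (('tumbler',(439,254),0.0,0),('talc',(287,225),.127,0),('jar',(404,320),.045,0)): print(n,onz('top',uv,z))
for uv in ((285,256),(255,310),(270,285),(322,312),(308,343)):print('dish',onz('top',uv,.026))
E
```

```text
cap [116 112 107] plate [114 111 106] table [102 108 102] lip [68 74 75]
cap 366.73663330078125 247.32188415527344 22.34427833557129 1375.5
hub [ 0.5671 -0.132   0.086 ]
cap circ [ 0.5673 -0.1316  0.085 ] edge r 0.04628711521705492
hub scene [ 0.566  -0.1277  0.086 ]
holes [ 0.6021 -0.1391  0.085 ]
tab [ 0.6292 -0.1435  0.12  ]
(361.6393442622951, 301.75409836065575) (304.3376623376623, 167.75324675324674) bar (array([ 0.4497, -0.1148,  0.1608]), np.float64(0.0038814302941926012)) [ 0.4502 -0.1167  0.16  ]
L0 [ 0.4622 -0.0789  0.01  ]
R0 [ 0.4525 -0.156   0.01  ]
L1 [ 0.5602 -0.0885  0.01  ]
R1 [ 0.5379 -0.1662  0.01  ]
lip left edge [ 0.595  -0.0745  0.074 ] [ 0.6253 -0.1019  0.074 ]
tumbler [ 0.5679 -0.2964  0.    ]
talc [0.6004 0.0311 0.127 ]
jar [ 0.4213 -0.213   0.045 ]
dish [0.5518 0.0399 0.026 ]
dish [0.4349 0.0995 0.026 ]
dish [0.4886 0.0698 0.026 ]
dish [ 0.4342 -0.0426  0.026 ]
dish [ 0.369  -0.0147  0.026 ]
```

Checks agree with the sizes given:
- The axis is about (0.567,-0.131).
- The lever end is at z 0.161 and 118 mm from the axis.
- The patch is at radius 36 mm, and the lip points are 32 mm from the predicted lip centre.
- The tub's yaw is about -7°, the patch is at about -12°, and the broad lip is at about +43°, so the cap has to turn about +55°.

Plan: grip the tab lightly, swing it round the axis, then let go and push the lever over. I'll travel to above the tab first.

Call:
jog_arm([
  [[-2.65, -2.75, 0], [0, 0, 0], -1],
  [[-2.65, -2.75, 0], [0, 0, 0], -1],
  [[-2.65, -2.75, 0], [0, 0, 0], -1],
  [[-2.65, -2.75, 0], [0, 0, 0], -1],
  [[-2.65, -2.75, 0], [0, 0, 0], -1],
  [[-2.65, -2.75, 0], [0, 0, 0], -1],
  [[-2.65, -2.75, 0], [0, 0, 0], -1],
  [[-2.65, -2.75, 0], [0, 0, 0], -1],
])

```text
time_s: 0.77
tcp_pos: [0.3144, 0.3899, 0.2184]
ee_rot: [[-0.971, 0.237, -0.0], [0.237, 0.971, -0.0], [0.0, -0.0, -1.0]]
ft_force: [0.5, 0.4, 0.5]
finger_gap: 0.0929
```

Call:
jog_arm([
  [[-2.65, -2.75, 0], [0, 0, 0], -1],
  [[-2.65, -2.75, 0], [0, 0, 0], -1],
  [[-2.65, -2.75, 0], [0, 0, 0], -1],
  [[-2.65, -2.75, 0], [0, 0, 0], -1],
  [[-2.65, -2.75, 0], [0, 0, 0], -1],
  [[-2.65, -2.75, 0], [0, 0, 0], -1],
  [[-2.65, -2.75, 0], [0, 0, 0], -1],
  [[-2.65, -2.75, 0], [0, 0, 0], -1],
])

```text
time_s: 1.43
tcp_pos: [0.4681, 0.1257, 0.2186]
ee_rot: [[-0.971, 0.238, 0.0], [0.238, 0.971, 0.0], [-0.0, 0.0, -1.0]]
ft_force: [0.8, 0.2, -0.1]
finger_gap: 0.0926
```

Call:
jog_arm([
  [[-2.7, -2.8, 0], [0, 0, 0], -0.2],
  [[-2.7, -2.8, 0], [0, 0, 0], -0.2],
  [[-2.7, -2.8, 0], [0, 0, 0], -0.2],
  [[-2.7, -2.8, 0], [0, 0, 0], -0.2],
  [[-2.7, -2.8, 0], [0, 0, 0], -0.2],
  [[-2.7, -2.8, 0], [0, 0, 0], -0.2],
  [[-2.7, -2.8, 0], [0, 0, 0], -0.2],
  [[-2.4, -2.8, 0], [0, 0, -1.7], -0.2],
])

```text
time_s: 2.1
tcp_pos: [0.6221, -0.1426, 0.2181]
ee_rot: [[-0.978, 0.209, -0.0], [0.209, 0.978, 0.0], [0.001, 0.0, -1.0]]
ft_force: [0.0, 0.7, 0.6]
finger_gap: 0.0558
```

```bash
python3 - <<'E'
from station import *
import cv2
from h import *
np.set_printoptions(precision=4,suppress=True)
c=camera_params('wrist');print(c['origin'],c['attitude'])
p,d=capture('wrist');cv2.imwrite('pics/w1.png',p[:,:,::-1])
s=state();print(s['time_s'],s['tcp_pos'],s['ee_rot'])
E
```

```text
[ 0.5458 -0.126   0.3838] [[ 0.2089  0.9398  0.2704]
 [ 0.9779 -0.2007 -0.058 ]
 [-0.0003  0.2766 -0.961 ]]
2.15 [ 0.6236 -0.1473  0.2172] [[-0.9782  0.2077 -0.0011]
 [ 0.2077  0.9782 -0.0014]
 [ 0.0008 -0.0016 -1.    ]]
```

View pics/w1.png

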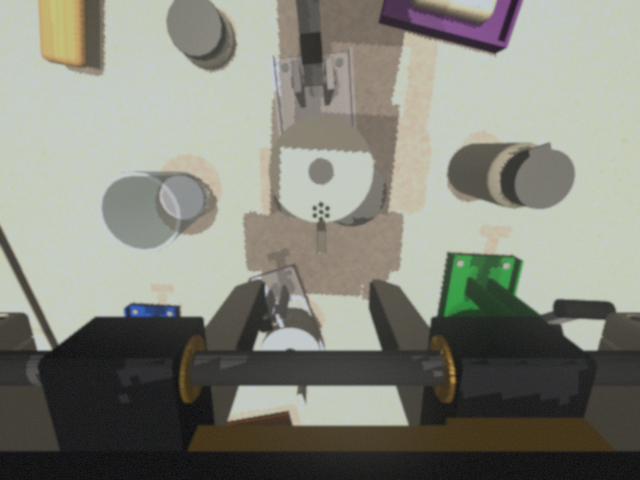

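The wrist view shows the tub with its hub at (320,171), the patch at (320,211) and the tab at (320,236). The broad lip is to the right of the cap at (365,205).

```bash
python3 - <<'E'
from station import *
from h import *
np.set_printoptions(precision=4,suppress=True)
K=camera_params('wrist')['camera_matrix']
c=dict(camera_matrix=K,origin=np.array([.5458,-.126,.3838]),attitude=np.array([[.2089,.9398,.2704],[.9779,-.2007,-.058],[-.0003,.2766,-.961]]))
h=onz('wrist',(320.5,171),.086,c);ho=onz('wrist',(320.5,211),.085,c)
print(h,ho,np.linalg.norm((ho-h)[:2]),np.degrees(np.arctan2(*(ho-h)[1::-1])))
print('tabtop inner/outer',onz('wrist',(321,224),.12,c),onz('wrist',(321,252),.12,c))
s=state();print(s['tcp_pos'])
E
```

```text
[ 0.5666 -0.1273  0.086 ] [ 0.6013 -0.1346  0.085 ] 0.03554306220158173 -11.872308442019548
tabtop inner/outer [ 0.6053 -0.1354  0.12  ] [ 0.6285 -0.1403  0.12  ]
[ 0.6236 -0.1473  0.2172]
```

Call:
jog_arm([
  [[0.2, 0.6, 2.4], [0, 0, 0], -0.2],
  [[0, 0, 2.4], [0, 0, 0], -0.2],
  [[0, 0, 2.4], [0, 0, 0], -0.2],
  [[0, 0, 2.4], [0, 0, 0], -0.2],
  [[0, 0, 2.3], [0, 0, 0], -0.2],
  [[0, 0, 0], [0, 0, 0], -0.2],
  [[0, 0, 0], [0, 0, 0], 0.4],
  [[0, 0, 0], [0, 0, 0], 0.4],
], force=5)

```text
time_s: 2.82
tcp_pos: [0.6211, -0.1344, 0.1011]
ee_rot: [[-0.978, 0.209, 0.001], [0.209, 0.978, -0.0], [-0.001, -0.0, -1.0]]
ft_force: [0.5, -0.6, -0.0]
finger_gap: 0.0467
```

Call:
jog_arm([
  [[0, 0, 0], [0, 0, 0], 1],
  [[0, 0, 0], [0, 0, 0], 1],
  [[0, 0, 0], [0, 0, 0], 1],
  [[0, 0, 0], [0, 0, 0], 1],
  [[0, 0, 0], [0, 0, 0], 1],
  [[0, 0, 0], [0, 0, 0], 1],
  [[0, 0, 0], [0, 0, 0], 1],
  [[0, 0, 0], [0, 0, 0], 1],
], force=5)

```text
time_s: 3.48
tcp_pos: [0.6209, -0.1345, 0.1]
ee_rot: [[-0.978, 0.209, 0.001], [0.209, 0.978, -0.0], [-0.001, -0.0, -1.0]]
ft_force: [1.0, -1.6, 2.9]
finger_gap: 0.0088
```

Gripped: the gap is 8.8 mm against the 8 mm tab. Next I swing it about 49° round the axis, half and half.

Call:
jog_arm([
  [[0.06, 0.38, 0], [0, 0, -4.1], 1],
  [[0.06, 0.38, 0], [0, 0, -4.1], 1],
  [[0.06, 0.38, 0], [0, 0, -4.1], 1],
  [[0.06, 0.38, 0], [0, 0, -4.1], 1],
  [[0.06, 0.38, 0], [0, 0, -4.1], 1],
  [[0.06, 0.38, 0], [0, 0, -4.1], 1],
  [[0, 0, 0], [0, 0, 0], 1],
  [[0, 0, 0], [0, 0, 0], 1],
])

```text
time_s: 4.15
tcp_pos: [0.6185, -0.1112, 0.1001]
ee_rot: [[-0.976, -0.218, 0.002], [-0.218, 0.976, 0.0], [-0.002, -0.0, -1.0]]
ft_force: [5.1, 0.3, 1.0]
finger_gap: 0.0089
```

Call:
jog_arm([
  [[0.06, 0.38, 0], [0, 0, -4.1], 1],
  [[0.06, 0.38, 0], [0, 0, -4.1], 1],
  [[0.06, 0.38, 0], [0, 0, -4.1], 1],
  [[0.06, 0.38, 0], [0, 0, -4.1], 1],
  [[0.06, 0.38, 0], [0, 0, -4.1], 1],
  [[0.06, 0.38, 0], [0, 0, -4.1], 1],
  [[0, 0, 0], [0, 0, 0], 1],
  [[0, 0, 0], [0, 0, 0], 1],
])

```text
time_s: 4.82
tcp_pos: [0.6064, -0.0913, 0.1001]
ee_rot: [[-0.796, -0.605, 0.002], [-0.605, 0.796, 0.001], [-0.002, -0.0, -1.0]]
ft_force: [5.5, 4.7, 1.6]
finger_gap: 0.0097
```

```bash
python3 - <<'E'
from station import *
import cv2
from h import *
np.set_printoptions(precision=4,suppress=True)
o=[]
for n,(a,b,c,d) in (('top',(200,315,315,410)),('wrist',(0,480,0,640))):
    cp=camera_params(n)
    p,_=capture(n);cv2.imwrite(f'pics/{n}2.png',p[:,:,::-1]);k=p[a:b,c:d,::-1]
    k=cv2.resize(k,None,fx=500/k.shape[0]*.95,fy=500/k.shape[0]*.95,interpolation=cv2.INTER_CUBIC)
    cv2.imwrite(f'pics/{n}2c.png',cv2.convertScaleAbs(k,alpha=1.5));np.savez(f'pics/{n}2cp.npz',**cp)
s=state();print(s['tcp_pos'])
E
```

```text
[ 0.6065 -0.0913  0.1001]
```

View pics/top2c.png

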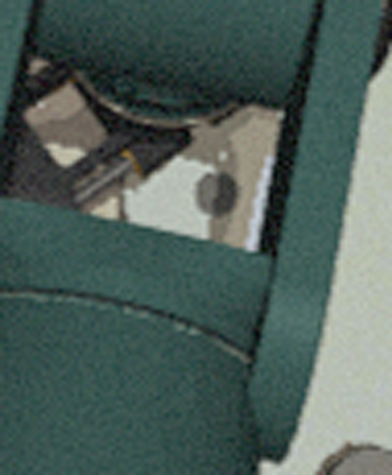

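View pics/wrist2c.png

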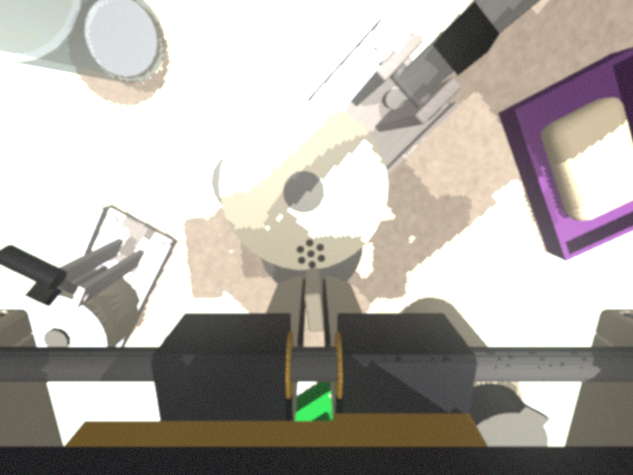

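The wrist view shows the hub at (304,191) and the patch at (311,253), centred between the lip's visible edges (263 to 360). I'll release, lift and measure.

Call:
jog_arm([
  [[0, 0, 0], [0, 0, 0], 0.5],
  [[0, 0, 0], [0, 0, 0], 0.5],
  [[0, 0, 0], [0, 0, 0], 0.5],
  [[0, 0, 0], [0, 0, 0], 0.5],
  [[0, 0, -2], [0, 0, 0], 0.5],
  [[0, 0, -3], [0, 0, 0], 0.5],
  [[0, 0, -3], [0, 0, 0], 0.5],
  [[0, 0, -3], [0, 0, 0], 0.5],
])

```text
time_s: 5.58
tcp_pos: [0.6054, -0.0921, 0.2107]
ee_rot: [[-0.797, -0.604, -0.001], [-0.604, 0.797, 0.0], [0.001, 0.001, -1.0]]
ft_force: [1.7, 0.6, -0.6]
finger_gap: 0.0232
```

```bash
python3 - <<'E'
from station import *
import cv2
from h import *
cp=camera_params('wrist');p,_=capture('wrist');cv2.imwrite('pics/w3.png',p[:,:,::-1]);np.savez('pics/w3.npz',**cp)
print(state()['tcp_pos'])
k=p[60:340,140:500,::-1];cv2.imwrite('pics/w3c.png',cv2.convertScaleAbs(cv2.resize(k,None,fx=2,fy=2,interpolation=cv2.INTER_CUBIC),alpha=1.1))
E
```

```text
[ 0.60695043 -0.09241395  0.21769128]
```

View pics/w3c.png

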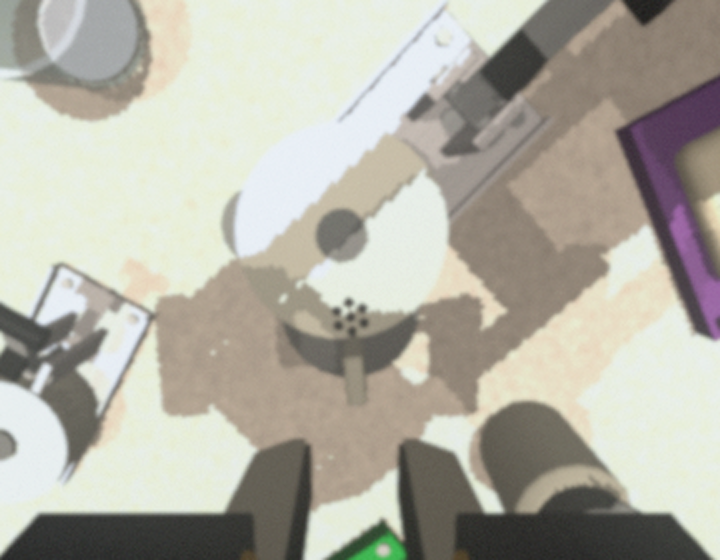

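```bash
python3 - <<'E'
from h import *
from scipy.optimize import least_squares
np.set_printoptions(precision=4,suppress=True)
c=dict(np.load('pics/w3.npz'))
U=lambda u,v:(140+(u+.5)/2-.5,60+(v+.5)/2-.5)
ho=onz('wrist',U(350.5,317),.085,c);hub=onz('wrist',U(341.5,235),.086,c)
L=np.array([onz('wrist',U(*q),.074,c) for q in ((290,335),(303,353),(325,369),(350,375),(375,371),(400,353),(413,332))])[:,:2]
f=least_squares(lambda x:np.hypot(*(L-x).T)-.032,ho[:2]);lip=f.x
a=lambda v:np.degrees(np.arctan2(v[1],v[0]))
print(ho,hub,lip,f.fun*1e3)
print('r',np.linalg.norm((ho-hub)[:2]),np.linalg.norm(lip-hub[:2]),'ang',a(ho-hub),a(lip-hub[:2]),'d',np.linalg.norm(ho[:2]-lip))
E
```

```text
[ 0.5928 -0.1025  0.085 ] [ 0.5665 -0.1272  0.086 ] [ 0.5908 -0.1037] [-0.6766 -0.5946  0.1307  0.6234  0.6375 -0.3818 -0.9974]
r 0.03615535980025732 0.033818638461704006 ang 43.19911928970354 44.05289673524776 d 0.0023941101698500104
```

The patch is at 43.2° and the lip at 44.1°, 2.4 mm apart by the crude fit. That's good. Next, go behind the lever: translate, then turn, with the fingers shut.

Call:
jog_arm([
  [[2.8, 1.75, 0], [0, 0, 0], 1],
  [[2.8, 1.75, 0], [0, 0, 0], 1],
  [[2.8, 1.75, 0], [0, 0, 0], 1],
  [[2.8, 1.75, 0], [0, 0, 0], 1],
  [[2.8, 1.75, 0], [0, 0, 0], 1],
  [[2.7, 1.8, 0], [0, 0, 0], 1],
  [[0, 0, 0], [0, 0, 7], 1],
  [[0, 0, 0], [0, 0, 7], 1],
])

```text
time_s: 6.3
tcp_pos: [0.4078, -0.1091, 0.2102]
ee_rot: [[-0.922, -0.388, 0.002], [-0.388, 0.922, -0.001], [-0.002, -0.001, -1.0]]
ft_force: [0.8, -0.2, -0.1]
finger_gap: 0.0005
```

Call:
jog_arm([
  [[0, 0, 0], [0, 0, 7], 1],
  [[0, 0, 0], [0, 0, 7], 1],
  [[0, 0, 0], [0, 0, 7], 1],
  [[0, 0, 0], [0, 0, 7], 1],
  [[0, 0, 0], [0, 0, 2.2], 1],
  [[0, 0, 0], [0, 0, 0], 1],
  [[0, 0, 0], [0, 0, 0], 1],
  [[0, 0, 0], [0, 0, 0], 1],
])

```text
time_s: 6.97
tcp_pos: [0.4089, -0.1089, 0.2096]
ee_rot: [[-0.993, 0.121, -0.0], [0.121, 0.993, -0.0], [0.0, -0.0, -1.0]]
ft_force: [0.2, 0.2, -0.7]
finger_gap: 0.0007
```

```bash
python3 - <<'E'
from station import *
import cv2
from h import *
cp=camera_params('wrist');p,_=capture('wrist');cv2.imwrite('pics/w4.png',p[:,:,::-1]);np.savez('pics/w4.npz',**cp)
p,_=capture('scene');cv2.imwrite('pics/s4.png',cv2.convertScaleAbs(cv2.resize(p[60:300,180:460,::-1],None,fx=2.5,fy=2.5),alpha=1.4))
print(state()['tcp_pos'])
E
```

```text
[ 0.4089197  -0.10891718  0.20959987]
```

View pics/w4.png

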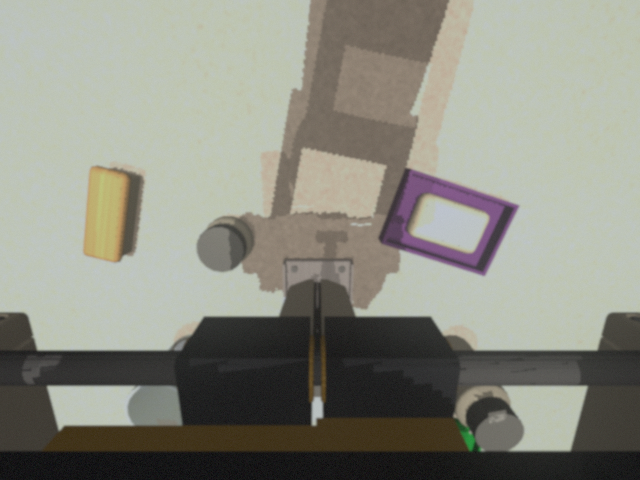

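View pics/s4.png

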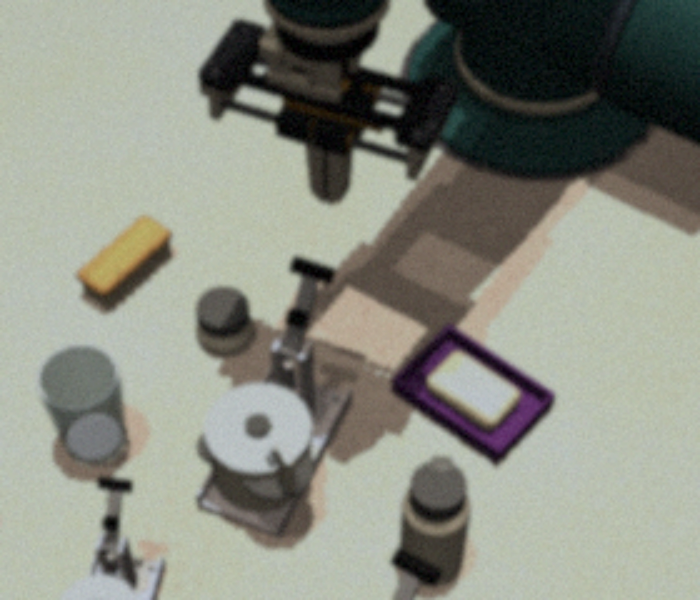

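The scene view shows the fingers clear behind the open lever: fingertips at crop (328,195), crossbar at (313,268). The toiletries are untouched. Descend, then push.

Call:
jog_arm([
  [[0, 0, 2], [0, 0, 0], 1],
  [[0, 0, 2], [0, 0, 0], 1],
  [[0, 0, 2], [0, 0, 0], 1],
  [[0, 0, 0], [0, 0, 0], 1],
  [[-0.8, 0, 0], [0, 0, 0], 1],
  [[-0.8, 0, 0], [0, 0, 0], 1],
  [[-0.8, 0, 0], [0, 0, 0], 1],
  [[-0.8, 0, 0], [0, 0, 0], 1],
])

```text
time_s: 7.73
tcp_pos: [0.4415, -0.113, 0.1511]
ee_rot: [[-0.992, 0.122, -0.001], [0.122, 0.992, -0.0], [0.001, -0.0, -1.0]]
ft_force: [-11.4, 1.7, 8.7]
finger_gap: 0.0003
```

Call:
jog_arm([
  [[-0.8, 0, 0], [0, 0, 0], 1],
  [[-0.8, 0, 0], [0, 0, 0], 1],
  [[-0.8, 0, 0], [0, 0, 0], 1],
  [[-0.8, 0, 0], [0, 0, 0], 1],
  [[-0.8, 0, 0], [0, 0, 0], 1],
  [[-0.8, 0, 0], [0, 0, 0], 1],
  [[-0.8, 0, 0], [0, 0, 0], 1],
  [[0, 0, 0], [0, 0, 0], 1],
])

```text
time_s: 8.4
tcp_pos: [0.4975, -0.1198, 0.1495]
ee_rot: [[-0.992, 0.122, -0.0], [0.122, 0.992, 0.0], [0.0, 0.0, -1.0]]
ft_force: [-0.3, 0.3, 0.7]
finger_gap: 0.0005
```

Contact force has gone to zero, so the lever has probably snapped over. Back off, rise and look.

Call:
jog_arm([
  [[2, 0, 0], [0, 0, 0], 1],
  [[3, 0, -2], [0, 0, 0], 1],
  [[3, 0, -3], [0, 0, 0], 1],
  [[3, 0, -3], [0, 0, 0], 1],
  [[0, 3, -3], [0, 0, 0], 1],
  [[0, 4, 0], [0, 0, 0], 1],
  [[0, 4, 0], [0, 0, 0], 1],
  [[0, 4, 0], [0, 0, 0], 1],
])

```text
time_s: 9.07
tcp_pos: [0.4062, 0.0434, 0.2589]
ee_rot: [[-0.992, 0.124, 0.002], [0.124, 0.992, 0.0], [-0.002, 0.0, -1.0]]
ft_force: [1.0, -0.8, -0.3]
finger_gap: 0.0004
```

Call:
jog_arm([
  [[0, 4, 0], [0, 0, 0], 1],
  [[0, 4, 0], [0, 0, 0], 1],
  [[0, 4, 0], [0, 0, 0], 1],
  [[0, 4, 0], [0, 0, 0], 1],
  [[0, 4, 0], [0, 0, 0], 1],
  [[0, 4, 0], [0, 0, 0], 1],
  [[0, 4, 0], [0, 0, 0], 1],
  [[0, 0, 0], [0, 0, 0], 1],
])

```text
time_s: 9.73
tcp_pos: [0.4405, 0.3249, 0.2567]
ee_rot: [[-0.993, 0.119, -0.002], [0.119, 0.993, 0.0], [0.002, -0.0, -1.0]]
ft_force: [-0.0, -0.3, 0.2]
finger_gap: 0.0005
```

```bash
python3 - <<'E'
from station import *
import cv2
from h import *
p,_=capture('scene');q,_=capture('top');cv2.imwrite('pics/top5.png',q[:,:,::-1]);cv2.imwrite('pics/scene5.png',p[:,:,::-1])
a=cv2.resize(q[200:315,320:410,::-1],None,fx=5,fy=5,interpolation=cv2.INTER_CUBIC)[:550]
b=cv2.resize(p[155:275,255:330,::-1],None,fx=4.6,fy=4.6,interpolation=cv2.INTER_CUBIC)[:550]
cv2.imwrite('pics/c5.png',cv2.convertScaleAbs(np.hstack([a,b]),alpha=1.6))
s=state();print(s['time_s'],s['tcp_pos'],s['ft_force'])
E
```

```text
9.8333 [0.44047383 0.32084038 0.25734046] [ 0.02584864 -0.7598883   0.40813839]
```

View pics/c5.png

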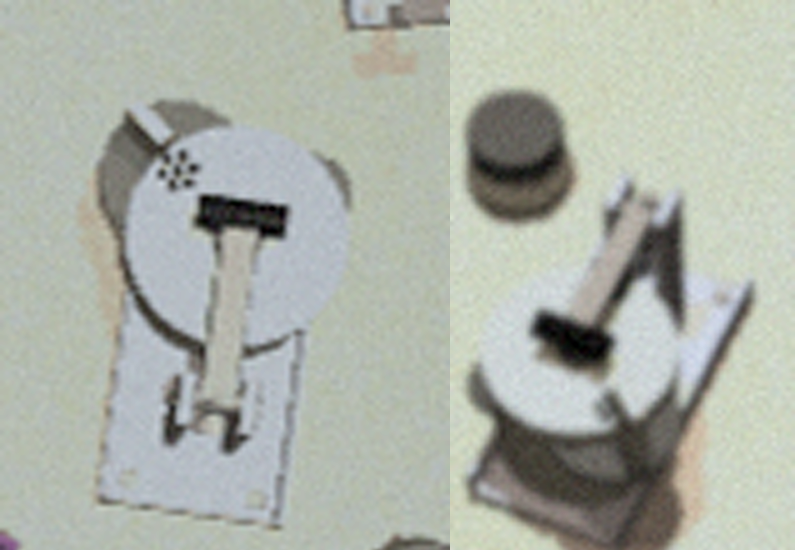

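View pics/top5.png

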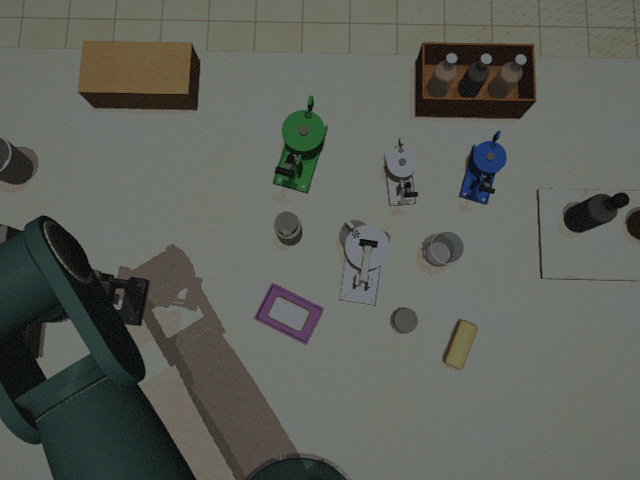

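The lever lies over the cap with its crossbar at top crop (243,215), the patch at (178,170) sits over the broad lip, and the toiletries haven't moved. One last numeric check.

```bash
python3 - <<'E'
from h import *
from station import state
from scipy.optimize import least_squares
np.set_printoptions(precision=4,suppress=True)
T=lambda u,v:(320+(u+.5)/5-.5,200+(v+.5)/5-.5)
S=lambda u,v:(255+(u-450+.5)/4.6-.5,155+(v+.5)/4.6-.5)
ho=onz('top',T(178,170),.085);hub=np.array([.5672,-.1318])
L=np.array([onz('top',T(*q),.074) for q in ((100,165),(104,145),(113,125),(180,99),(205,103),(225,113))])[:,:2]
f=least_squares(lambda x:np.hypot(*(L-x).T)-.032,ho[:2]);lip=f.x
a=lambda v:np.degrees(np.arctan2(v[1],v[0]))
print('holes',ho,'lip',lip,f.fun*1e3,'d',np.linalg.norm(ho[:2]-lip),a(ho[:2]-hub),a(lip-hub))
print('bar',tri(('top',T(243,216)),('scene',S(572,337))))
p0,p1=cv2.imread('pics/top0.png').astype(int),cv2.imread('pics/top5.png').astype(int)
for n,(u,v) in dict(tumbler=(440,248),talc=(287,227),dish=(290,313),brush=(460,344),jar=(404,320)).items():
    k=np.s_[v-30:v+30,u-32:u+32];g=lambda p:cv2.cvtColor(p[k].astype('uint8'),cv2.COLOR_BGR2GRAY).astype('float32')
    print(n,cv2.phaseCorrelate(g(p0),g(p1)))
E
```

```text
holes [ 0.5938 -0.1071  0.085 ] lip [ 0.5947 -0.1069] [-0.3422 -0.0379  0.831  -0.8332 -0.0822  0.5792] d 0.000992323890447121 42.89828392828121 42.16448385212908
bar (array([ 0.5719, -0.1304,  0.1016]), np.float64(0.004653931620522125))
tumbler ((0.003931334673602294, 0.02043930112991177), 0.959077650308609)
talc ((-0.07248147486765077, -0.047597121138295506), 0.9782986849546432)
dish ((0.05496814686111051, 0.020498098024610556), 0.9928777913252512)
brush ((-0.05960423471194076, -0.039313435914859696), 1.0218719551960627)
jar ((0.017046837923583524, 0.001896518066288877), 0.9660011646648248)
```

The patch is 1 mm from the lip centre. The lever end is at z 0.102, level with its 0.103 pivot. The bystanders have not moved.

```bash
python3 - <<'E'
from station import order
print(order.close_job())
E
```

```text
the job is handed in; nothing more can be done
None
```

I turned the large white tub's cap about 55° until the perforated patch was over the broad lip, then pushed the clamp lever over and it snapped down onto the cap. I took the job as done and handed it in at about 9.8 s on the robot's clock. I held the tab lightly between the fingers to turn it, rather than pushing from one side.

**Last checks before handing in:**
- **Patch:** the final top view put it about 1 mm from the lip's centre (42.9° against 42.2°). The wrist view before clamping gave 2.4 mm, and both are within the 7 mm limit.
- **Lever:** the crossbar was 102 mm above the table, level with the 103 mm pivot, so it lies flat on the cap.
- **Toiletries:** each shifted by less than 0.1 pixel between the first and last top views.
- **Robot:** the arm was clear of everything, with wrist force near zero.

**Disagreements:** the cameras differed by about 4 mm on where the cap's axis lies in y. This did not matter, because I compared the patch and the lip within the same picture. The two-view fix of the crossbar also left a 4.7 mm gap between its rays.

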